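# Pack the finds into their foam-lined tray

## Robot

A 7-joint arm with a two-finger parallel gripper is mounted at the origin on the work surface. World frame = base frame: x ahead of the robot, y to its left, z up, the work surface at z = 0. Lengths are in m, angles in rad, forces in N, time in s.
With the tool pointing down it reaches from about 0.35 to 0.9 m from the base axis. Payload 8.1 kg.
Tool frame: the origin (TCP) lies midway between the tips of the shut fingers; the grasp point (between the pads) lies arm.grasp_offset behind it (arm.grasp_offset is the distance from the TCP to the grasp point, in m); z points along the fingers, y is the line along which they close (so a half turn about z gives the same grasp; the last joint's range is limited). The gripper opens to 92 mm and grips with 3 to 60 N. Pads are 19 mm wide; open, the fingers measure 130 mm over their backs; the gripper's body (75 mm by 190 mm) begins 47 mm behind the grasp point.
Start: joints at [1.211, 0.434, 0.025, 1.573, -0.012, 1.134, -0.075], TCP at [0.159, -0.605, 0.227] pointing down, gripper open.
Joint ranges: [-2.62, 2.62], [-0.44, 2.09], [-1.27, 1.32], [0.08, 2.57], [-1.32, 4.46], [0.12, 2], [-2.74, 2.74]. Speed limits (rad/s): [2.22, 2.22, 3.01, 3.01, 3.14, 3.14, 3.14].

## Interface

Orientations are given as a rotation vector (axis times angle).
In Python, from cell import observe, imaging, arm gives the robot as it stands.
- The arm moves only by the tool apply_moves, never from a script. Its argument "commands" is a list of rows, each a list of 5 numbers: the opening in per cent of the stroke, from 0 (shut) to 100 (fully open), then the shift along the world's x, y, z in units of 0.06 m (1.0 is 0.06 m), then the turn about the world's z in units of 0.5 rad (1.0 is 0.5 rad). A call has 1 to 12 rows; each row shifts and turns the commanded pose from where the row before left it; what a row does not reach is not made up. A row lasts 1/8 s, in which the tool goes at most 62.5 mm and 10.7 degrees, less where a joint would pass 70% of its speed; a pose out of reach is approached as far as the arm can. A call with a number of a shift or a turn outside -1 to 1 is refused whole. A call with a gripper value outside its range is refused whole. The fingers move at their own pace and stop on an object; "newtons" is the grip in N (left out, the last holds). Time passes only in rows, so rows that do not move let the fingers close. It gives the time, the measured TCP pose, the force, the opening and the grip force at its end, in the units of the state.
- observe(): the state, without advancing time (a new reading comes with each control period).
- imaging.get_image(name): name is "side" or "top"; returns (picture, depth): 384x512x3 uint8, red, green, blue; 384x512 float32, m along the optical axis (not along the pixel's ray), 0 where there is no reading.
- imaging.camera_params(name): a dict with "camera_matrix" (3x3 intrinsics, pixels), "origin" and "rotation" of the camera in the world. Camera axes: x right, y up, looking along -z (the intrinsics and any distortion apply to the point x, -y, -z); pixel columns grow to the right and rows downward; lengths in m; the calibration is good to about 2 mm. A picture is of the moment at which its call begins. camera_params takes no time and is no camera call.
- arm.sign_off(): hands the job in; it is judged then, once.
The state is a dict: "clock": time; "joints": joint angles; "dq": joint speeds; "joint_efforts": joint torques, N m; "position": TCP position; "ee_rot": TCP orientation; "force": force on the tool from outside, world axes, zero at the start; "ft_torque": the same for the moment, N m; "width": opening from 0.0 (shut) to 1.0 (fully open); "gripper_force": force on a finger pad.
Only numpy, scipy, OpenCV 4.12 (cv2) and the standard library are available. Lean on these libraries where they do the work, as an engineer would, in place of code of your own. Each camera call takes 0.05 s, during which the arm holds its last target. There are 200 camera calls.

## Task

The photographs are done: pack the four original finds (clay whorl, whetstone, bronze arm ring, bronze brooch) into the foam-lined tray, each the way up it lies now and lying flat on the floor of the cut-out made for its shape. Set each one down gently, never letting it drop or fly, and leave the two white printed copies lying where they are on the table.

Things in the scene. Friction and masses are not known exactly. Their poses are not given: they have to be found in the camera images.
- whorl: Sizes in mm. Find: spindle whorl of red-brown fired clay, barrel-shaped disc with a dark hole on top: diameter 40 from 6 to 20 above its underside, narrowing to 26 at top and bottom, 26 high. Origin: centre of its underside, z up. About 30 g.
- whetstone: Sizes in mm. Find: dark slate-grey whetstone, a bar 66 long (x) x 20 wide (y) x 20 high, with a small pale dimple near one end. Origin: centre of its underside, z up. About 70 g.
- bronze_ring: Sizes in mm. Find: green bronze arm ring lying flat, outer diameter 56, inner diameter 42, 20 high. Origin: centre of its underside, z up. About 140 g.
- brooch: Sizes in mm. Find: green bronze crossbow brooch, T-shaped from above. Origin: centre of underside, z up. Crossbar along y at x=-24, 54 wide over end knobs, 14 high; head knob to x=-36; arched bow along x, 11 wide, 26 high at x=-8, ends x=+10; foot 11 wide, 10 high, to x=+35. Grip across the bow (closing along y) at x=-8, 11 to 26 above underside. About 60 g.
- whorl_copy: Sizes in mm. White plastic printed copy of the whorl, not a find: barrel-shaped disc with a dark hole on top: diameter 40 from 6 to 20 above its underside, narrowing to 26 at top and bottom, 26 high. Origin: centre of its underside, z up. 
- brooch_copy: Sizes in mm. White plastic printed copy of the brooch, not a find, same shape and size. Origin: centre of its underside, z up.
- whorl_insert: Sizes in mm. Dark foam insert 100x100, 24 thick, fixed in the tray (card walls 208x208 outside, tops 3 below foam top); the four inserts fill it 2 by 2 in varying order. Origin: centre of underside, 3 above table. Cut-out 9 deep, white floor 15 above origin. Plain round cut-out, diameter 56, centred: for the whorl.
- ring_insert: Sizes in mm. Dark foam insert 100x100, 24 thick, fixed in the tray (card walls 208x208 outside, tops 3 below foam top); the four inserts fill it 2 by 2 in varying order. Origin: centre of underside, 3 above table. Cut-out 9 deep, white floor 15 above origin. Round cut-out, diameter 72, centred, with a foam core of diameter 28, level with the foam top, in its middle: for the arm ring, around the core.
- stone_insert: Sizes in mm. Dark foam insert 100x100, 24 thick, fixed in the tray (card walls 208x208 outside, tops 3 below foam top); the four inserts fill it 2 by 2 in varying order. Origin: centre of underside, 3 above table. Cut-out 9 deep, white floor 15 above origin. Rectangular cut-out, 82 along x, 36 along y, centred: for the whetstone, along x either way round.
- brooch_insert: Sizes in mm. Dark foam insert 100x100, 24 thick, fixed in the tray (card walls 208x208 outside, tops 3 below foam top); the four inserts fill it 2 by 2 in varying order. Origin: centre of underside, 3 above table. Cut-out 9 deep, white floor 15 above origin. T-shaped cut-out: wide part x -44 to -9, y +-35; stem x -9 to +43, y +-13.5. The brooch fits with origin and axes on the insert's.
Things that resemble listed ones, but are neither listed nor needed, are in the scene too. What is shaped like the bronze_ring but pink is not meant.

How it is judged:
At the end, for the whole second after the job is handed in: Each of the four finds rests released, still and level (tilt under 0.15 rad) in its own cut-out, underside within 3.5 mm of its floor and origin within 14 mm of the insert's origin seen from above. Both white copies are upright and within 15 mm of their start (horizontal distance between whorl and whorl_insert below 0.014 m and z of whorl in the frame of whorl_insert between 0.012 and 0.0185 m and angle between each of whorl, whetstone, bronze_ring, brooch, whorl_copy, brooch_copy's own z axis and vertical below 0.15 rad and linear speed of each of whorl, whetstone, bronze_ring, brooch below 0.02 m/s and angular speed of each of whorl, whetstone, bronze_ring, brooch below 0.2 rad/s and horizontal distance between whetstone and stone_insert below 0.014 m and z of whetstone in the frame of stone_insert between 0.012 and 0.0185 m and horizontal distance between bronze_ring and ring_insert below 0.014 m and z of bronze_ring in the frame of ring_insert between 0.012 and 0.0185 m and horizontal distance between brooch and brooch_insert below 0.014 m and z of brooch in the frame of brooch_insert between 0.012 and 0.0185 m and distance of each of whorl_copy, brooch_copy from where it was at the start of the episode below 0.015 m); the robot touches nothing.
It fails at once if the spindle whorl is dropped or thrown (moves faster than 0.6 m/s while no finger touches it, a fall of about 2 cm) (linear speed of whorl above 0.6 m/s and contact force between whorl and the fingers below 0.01 N).
It fails at once if the whetstone is dropped or thrown (moves faster than 0.6 m/s while no finger touches it, a fall of about 2 cm) (linear speed of whetstone above 0.6 m/s and contact force between whetstone and the fingers below 0.01 N).
It fails at once if the arm ring is dropped or thrown (moves faster than 0.6 m/s while no finger touches it, a fall of about 2 cm) (linear speed of bronze_ring above 0.6 m/s and contact force between bronze_ring and the fingers below 0.01 N).
It fails at once if the brooch is dropped or thrown (moves faster than 0.6 m/s while no finger touches it, a fall of about 2 cm) (linear speed of brooch above 0.6 m/s and contact force between brooch and the fingers below 0.01 N).
It also fails if it takes over 99 s, if anything falls off the work surface, if the arm or the gripper's body presses on something with over 40 N, if the wrist force passes 120 N, or if a joint passes its speed limit or range.

## Working session

There is one attempt and no reset: what is moved stays moved. The work goes in short steps, Python scripts to look and compute and a tool call to move; the robot and the scene stay as the last step left them, time stands still between calls to the robot, and variables do not carry over. Pictures are saved under pics/ and viewed, at most 14 in all, crops included, and the job is handed in when it is done.

Besides the shell and the picture viewer there is one more tool, called after "Request:" as a command line: name --pt "numbers of a row" for each row, then --argument value for the rest. apply_moves: Moves the arm, as the interface text tells. Its arguments: {"type":"object","properties":{"commands":{"type":"array"},"newtons":{"type":"number"}},"required":["commands"]}

```bash
mkdir -p pics; cat > h.py <<'E'
import numpy as np, cv2
from cell import observe, imaging, arm
def get(name):
    p,d=imaging.get_image(name); return p,d
def world(name,d):
    c=imaging.camera_params(name);K=np.array(c["camera_matrix"]);R=np.array(c["rotation"]);o=np.array(c["origin"])
    h,w=d.shape;u,v=np.meshgrid(np.arange(w),np.arange(h))
    P=np.stack([(u-K[0,2])/K[0,0]*d,-(v-K[1,2])/K[1,1]*d,-d],-1)
    return P@R.T+o
E
python3 - <<'E'
from h import *
for n in("top","side"):
    p,d=get(n); np.savez(f"{n}0.npz",p=p,d=d); cv2.imwrite(f"pics/{n}0.png",cv2.resize(p[:,:,::-1],(800,600),interpolation=cv2.INTER_CUBIC))
    c=imaging.camera_params(n);print(c)
    W=world(n,d);print(W[192,256],W[50,50],W[350,450])
s=observe();print(s,arm.grasp_offset)
E
```

```text
{'camera_matrix': array([[413.45955963,   0.        , 258.33485109],
       [  0.        , 413.45955963, 198.61066709],
       [  0.        ,   0.        ,   1.        ]]), 'origin': array([ 0.37749997, -0.05815197,  0.97924146]), 'rotation': array([ 0.16346274, -0.18713653, -1.64200035])}Traceback (most recent call last):
  File "<stdin>", line 5, in <module>
  File "h.py", line 9, in world
    return P@R.T+o
           ~~~~~^~
ValueError: operands could not be broadcast together with shapes (384,512) (3,)
```

View pics/top0.png

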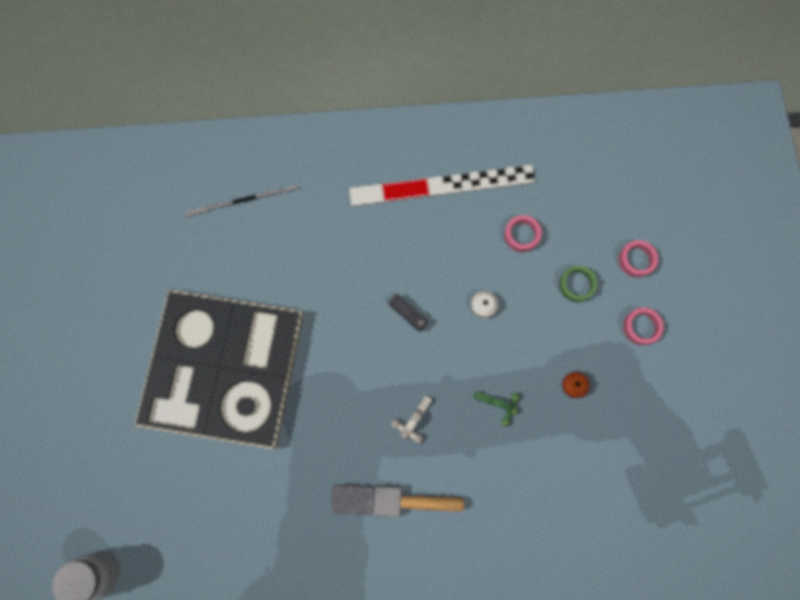

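```bash
sed -i 's/R=np.array(c\["rotation"\])/R=cv2.Rodrigues(np.array(c["rotation"]))[0]/' h.py
python3 - <<'E'
from h import *
for n in("top","side"):
    p,d=get(n); np.savez(f"{n}0.npz",p=p,d=d); cv2.imwrite(f"pics/{n}1.png",cv2.resize(p[:,:,::-1],(800,600),interpolation=cv2.INTER_CUBIC))
    c=imaging.camera_params(n);print(c)
    W=world(n,d);print(W[192,256],W[50,50],W[350,450])
    if n=="top":
        sc=.64
        for nm,x,y in [("cyl",75,580),("hammer",350,500),("handle",440,503),("stone",408,313),("wc",484,304),("ring",565,270),("whorl",570,385),("brooch",497,403),("bcopy",412,420),("foam",240,310),("bl",180,375),("fl",195,328),("probe",245,200),("table",330,300)]:
            print(nm,W[int(y*sc),int(x*sc)].round(4),p[int(y*sc),int(x*sc)])
        cv2.imwrite("pics/crop0.png",cv2.resize(p[130:290,230:440,::-1],(787,600),interpolation=cv2.INTER_CUBIC))
s=observe();print(s,arm.grasp_offset)
E
```

```text
{'camera_matrix': array([[413.45955963,   0.        , 258.33485109],
       [  0.        , 413.45955963, 198.61066709],
       [  0.        ,   0.        ,   1.        ]]), 'origin': array([ 0.37749997, -0.05815197,  0.97924146]), 'rotation': array([ 0.16346274, -0.18713653, -1.64200035])}
[ 0.60888499 -0.07688875  0.01916239] [ 1.23587533  0.57962299 -0.29153611] [ 0.21536696 -0.48321164  0.00120408]
cyl [0.2535 0.3767 0.0762] [145 143 143]
hammer [0.3215 0.0173 0.0184] [102  98 103]
handle [ 0.3093 -0.1094  0.0202] [164 127  80]
stone [ 0.5878 -0.0871  0.0222] [74 73 78]
wc [ 0.5927 -0.2017  0.0257] [147 145 140]
ring [ 0.6433 -0.3387  0.0026] [101 120 121]
whorl [ 0.4601 -0.3153  0.0257] [142  66  33]
brooch [ 0.4437 -0.2073  0.0211] [ 68 108  69]
bcopy [ 0.4284 -0.0787  0.0281] [162 162 155]
foam [0.6113 0.1665 0.0271] [55 59 62]
bl [0.5202 0.2589 0.018 ] [185 182 173]
fl [0.5919 0.2372 0.0192] [204 202 190]
probe [0.7948 0.1592 0.0086] [39 48 49]
table [0.6216 0.0318 0.0018] [114 132 144]
{'camera_matrix': array([[382.20334568,   0.        , 251.49991204],
       [  0.        , 
[... 308 characters left out ...]
lock': 0.15, 'joints': array([ 1.21136818,  0.43506388,  0.0249726 ,  1.57384634, -0.01156792,
        1.13399706, -0.07511211]), 'dq': array([-0.000345  , -0.00286488,  0.00207424, -0.00250224,  0.00069628,
        0.00010381, -0.00110796]), 'joint_efforts': array([ 6.97346732e-04, -6.68256783e+01,  9.85682309e-01, -3.14691067e+01,
       -6.03850954e-02,  3.94303096e-02,  5.43198519e-05]), 'position': array([ 0.15861227, -0.60415981,  0.2261408 ]), 'ee_rot': array([-3.11461235e+00, -4.02069658e-01,  4.45276647e-04]), 'force': array([-0.3074225 , -0.13053663, -0.13091506]), 'ft_torque': array([-0.01266673,  0.01243722,  0.03857718]), 'gripper_force': 0.0, 'width': 0.9995546811804182} 0.0188
```

View pics/crop0.png

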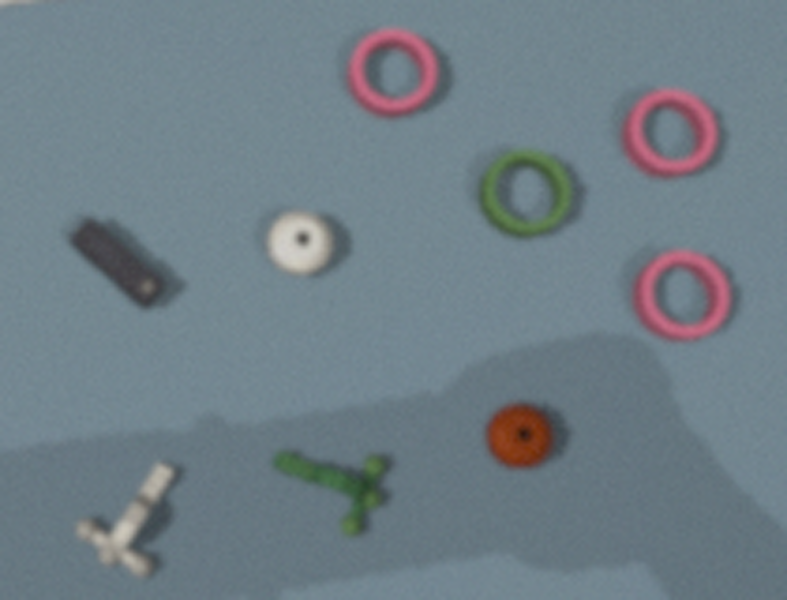

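View pics/side1.png

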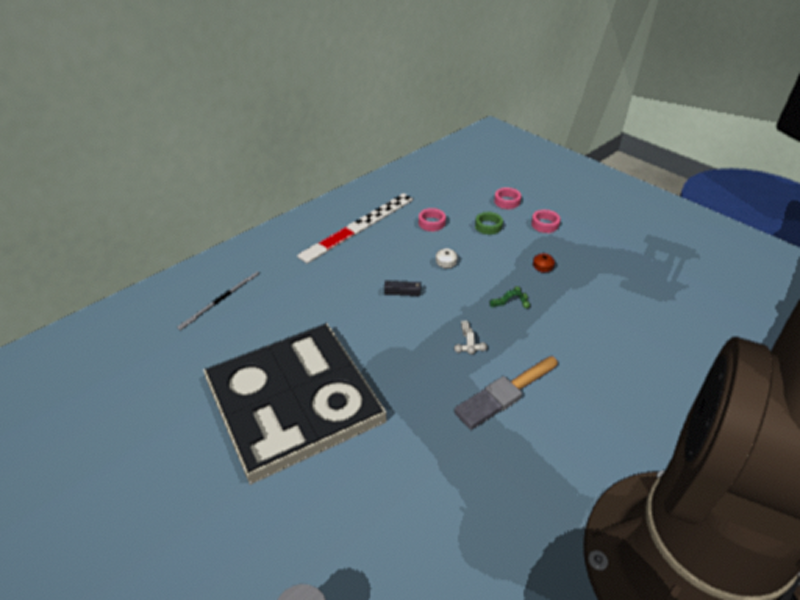

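```bash
cat > fit.py <<'E'
from h import *
from scipy.optimize import minimize
def box(x0,x1,y0,y1,z1,z0=0):
    g=np.meshgrid(np.arange(x0,x1+.1,1.),np.arange(y0,y1+.1,1.),np.arange(z0,z1+.1,2.));return np.stack([a.ravel() for a in g],1)
def disc(r,z0,z1,ri=0):
    P=box(-r,r,-r,r,z1,z0);q=np.hypot(P[:,0],P[:,1]);return P[(q<=r)&(q>=ri)]
def arch():
    return np.vstack([box(x,x,-5.5,5.5,26-(x+8)**2*.04,max(0,20-(x+8)**2*.05)) for x in np.arange(-24,10.1,1)])
M={"whorl":np.vstack([disc(20,6,20),disc(13,0,26)]),"whetstone":box(-33,33,-10,10,20),"bronze_ring":disc(28,0,20,21),
 "brooch":np.vstack([box(-29,-19,-27,27,14),box(-36,-24,-4,4,14),arch(),box(10,35,-5.5,5.5,10)])}
def project(name,P):
    c=imaging.camera_params(name);K=c["camera_matrix"];R=cv2.Rodrigues(np.array(c["rotation"]))[0]
    q=(P-c["origin"])@R;return np.stack([K[0,0]*q[:,0]/-q[:,2]+K[0,2],-K[1,1]*q[:,1]/-q[:,2]+K[1,2]],1)
S=4
def place(m,x,y,a,z=0):
    c,s=np.cos(a),np.sin(a);return m/1e3@np.array([[c,s,0],[-s,c,0],[0,0,1]])+[x,y,z]
def render(name,P,sh):
    u=np.rint((project(name,P)+.5)*S).astype(int);I=np.zeros((sh[0]*S,sh[1]*S),np.uint8)
    ok=(u[:,0]>=0)&(u[:,1]>=0)&(u[:,0]<sh[1]*S)&(u[:,1]<sh[0]*S);u=u[ok]
    I[u[:,1],u[:,0]]=255;I=cv2.morphologyEx(I,cv2.MORPH_CLOSE,np.ones((5,5)));return cv2.resize(I,sh[::-1],interpolation=cv2.INTER_AREA)/255.
def fit(name,mask,m,x0,z=0,yaws=(0,)):
    best=None
    f=lambda v:np.abs(render(name,place(m,v[0]/1e3,v[1]/1e3,v[2]/20,z),mask.shape)-mask).sum()/mask.sum()
    for a in yaws:
        r=minimize(f,[x0[0]*1e3,x0[1]*1e3,a*20],method="Nelder-Mead",options=dict(initial_simplex=np.array([[x0[0]*1e3,x0[1]*1e3,a*20]]*4)+np.array([[0,0,0],[6,0,0],[0,6,0],[0,0,5]]),maxiter=80))
        if best is None or r.fun<best.fun:best=r
    return best.x[0]/1e3,best.x[1]/1e3,best.x[2]/20,best.fun
E
cat > m1.py <<'E'
from fit import *
n="top";D=np.load("top0.npz");p,d=D["p"],D["d"];W=world(n,d);hsv=cv2.cvtColor(p,cv2.COLOR_RGB2HSV).astype(int)
H,Sa,V=hsv[...,0],hsv[...,1],hsv[...,2]
def near(x,y,r):return np.hypot(W[...,0]-x,W[...,1]-y)<r
green=(H>40)&(H<80)&(Sa>60)
ms={"whorl":((H<12)&(Sa>120)&near(.46,-.315,.06),(.46,-.315)),"whetstone":((V<100)&(Sa<60)&near(.59,-.09,.06)&(W[...,2]>.006),(.588,-.087)),
"bronze_ring":(green&near(.62,-.35,.07),(.625,-.36)),"brooch":(green&near(.445,-.21,.07),(.445,-.21))}
for k,(m,x0) in ms.items():
    c=np.median(W[m],0);print(k,m.sum(),c.round(4),"zmax",np.percentile(W[m][:,2],95).round(4),
      np.round(fit(n,m.astype(float),M[k],c[:2],0,(0,) if k in("whorl","bronze_ring") else np.arange(-3,3.1,.75)),4))
tr=near(.56,.2,.2)&(W[...,2]>.02)&(W[...,0]>.4)&(W[...,1]>.06);P=W[tr][:,:2]
lab,num=None,0
tr2=cv2.morphologyEx(tr.astype(np.uint8),cv2.MORPH_OPEN,np.ones((3,3)))
print("tray",cv2.minAreaRect((W[tr2>0][:,:2]*1e3).astype(np.float32)))
fl=(V>130)&(Sa<60)&near(.56,.2,.13)&(W[...,2]<.023)&(W[...,2]>.01)
nn,lb,st,ce=cv2.connectedComponentsWithStats(cv2.erode(fl.astype(np.uint8),np.ones((2,2))))
for i in range(1,nn):
    if st[i,4]>100:
        Q=W[lb==i];print("floor",ce[i].round(1),st[i,4],Q.mean(0).round(4),cv2.minAreaRect((Q[:,:2]*1e3).astype(np.float32)))
E
python3 m1.py
```

```text
whorl 199 [ 0.4595 -0.3251  0.0252] zmax 0.0288 [ 0.4607 -0.3285  0.083   0.2771]
whetstone 244 [ 0.5898 -0.0871  0.0199] zmax 0.0227 [ 0.592  -0.0872  0.7451  0.1407]
bronze_ring 196 [ 0.6145 -0.3518  0.0191] zmax 0.0224 [ 0.6169 -0.3552 -0.0655  0.4884]
brooch 210 [ 0.4424 -0.216   0.0132] zmax 0.0263 [ 0.4442 -0.2065  1.0838  0.3021]
tray ((528.0079956054688, 198.96084594726562), (209.10874938964844, 208.45455932617188), 76.11021423339844)
floor [125.2 210.6] 339 [0.588  0.2345 0.0186] ((588.3818359375, 234.77117919921875), (47.546478271484375, 50.67049026489258), 87.03678894042969)
floor [166.8 217.7] 402 [0.5635 0.1372 0.0186] ((563.9552001953125, 137.10874938964844), (30.750619888305664, 78.70486450195312), 76.60053253173828)
floor [114.7 257.5] 497 [0.4797 0.2596 0.0186] ((483.19635009765625, 265.1094970703125), (87.50021362304688, 58.41709899902344), 9.280693054199219)
floor [157.8 259.3] 479 [0.4678 0.1608 0.0186] ((468.61444091796875, 161.86915588378906), (61.45368957519531, 66.84381866455078), 21.788000106811523)
```

```bash
cat > m2.py <<'E'
from fit import *
import sys
def measure(n,f,keys,out,cent):
    D=np.load(f);p,d=D["p"].astype(int),D["d"];W=world(n,d)
    ov=p.astype(np.uint8).copy();res={}
    bg=cv2.medianBlur(p.astype(np.uint8),41).astype(int)
    for k in keys:
        x0=cent[k];r=np.hypot(W[...,0]-x0[0],W[...,1]-x0[1])<.055
        G=p[...,1];R=p[...,0];B=p[...,2]
        s={"whorl":R-B-25,"whetstone":(100-p.max(2)),"bronze_ring":G-B-(12),"brooch":G-B-12}[k]
        m=(r&(s>0)).astype(np.uint8)
        c=W[m>0][:,:2].mean(0)
        q=fit(n,m.astype(float),M[k],c,0,(0,) if k in("whorl","bronze_ring") else np.arange(-3,3.1,.75))
        res[k]=q;print(n,k,m.sum(),np.round(q,4),"z",np.percentile(W[m>0][:,2],[50,95]).round(4))
        e=render(n,place(M[k],*q[:3]),m.shape);big=(e>.5).astype(np.uint8)
        cs,_=cv2.findContours(cv2.resize(big,None,fx=4,fy=4,interpolation=cv2.INTER_NEAREST),0,2)
        if not hasattr(measure,"big"):measure.big=cv2.resize(ov[:,:,::-1],None,fx=4,fy=4,interpolation=cv2.INTER_CUBIC)
        cv2.drawContours(measure.big,cs,-1,(255,255,0),1)
        for c_ in cv2.findContours(cv2.resize(m,None,fx=4,fy=4,interpolation=cv2.INTER_NEAREST),0,2)[0]:cv2.drawContours(measure.big,[c_],-1,(0,0,255),1)
    if out:
        u=project(n,np.array([list(res[k][:2])+[0.] for k in keys]))*4
        a=np.maximum((u.min(0)-130).astype(int),0);b=(u.max(0)+130).astype(int);I=measure.big[a[1]:b[1],a[0]:b[0]];s=min(800/I.shape[1],600/I.shape[0],1)
        cv2.imwrite(out,cv2.resize(I,None,fx=s,fy=s))
    del measure.big
    return res
if __name__=="__main__":
    C={"whorl":(.46,-.328),"whetstone":(.59,-.087),"bronze_ring":(.617,-.355),"brooch":(.444,-.21)}
    measure("top","top0.npz",list(C),"pics/fit1.png",C)
    measure("side","side0.npz",list(C),"pics/fit2.png",C)
E
python3 m2.py
```

```text
top whorl 228 [ 0.4611 -0.3282  0.0391  0.1188] z [0.0246 0.0286]Traceback (most recent call last):
  File "m2.py", line 28, in <module>
    measure("top","top0.npz",list(C),"pics/fit1.png",C)
    ~~~~~~~^^^^^^^^^^^^^^^^^^^^^^^^^^^^^^^^^^^^^^^^^^^^
  File "m2.py", line 13, in measure
    q=fit(n,m.astype(float),M[k],c,0,(0,) if k in("whorl","bronze_ring") else np.arange(-3,3.1,.75))
  File "fit.py", line 25, in fit
    r=minimize(f,[x0[0]*1e3,x0[1]*1e3,a*20],method="Nelder-Mead",options=dict(initial_simplex=np.array([[x0[0]*1e3,x0[1]*1e3,a*20]]*4)+np.array([[0,0,0],[6,0,0],[0,6,0],[0,0,5]]),maxiter=80))
    res = _minimize_neldermead(fun, x0, args, callback, bounds=bounds,
                               **options)
    fsim[j] = func(sim[j])
              ~~~~^^^^^^^^
    fx = function(np.copy(x), *(wrapper_args + args))
  File "fit.py", line 23, in <lambda>
    f=lambda v:np.abs(render(name,place(m,v[0]/1e3,v[1]/1e3,v[2]/20,z),mask.shape)-mask).sum()/mask.sum()
                      ~~~~~~^^^^^^^^^^^^^^^^^^^^^^^^^^^^^^^^^^^^^^^^^^^^^^^^^^^^^^
  File "fit.py", line 18, in render
    u=np.rint((project(name,P)+.5)*S).astype(int);I=np.zeros((sh[0]*S,sh[1]*S),np.uint8)
               ~~~~~~~^^^^^^^^
  File "fit.py", line 12, in project
    c=imaging.camera_params(name);K=c["camera_matrix"];R=cv2.Rodrigues(np.array(c["rotation"]))[0]
ValueError: time passes only in moves, steps and waits
```

Too many parameter calls; cache them.

```bash
sed -i 's/^def get/import functools\n@functools.cache\ndef cp(n): return imaging.camera_params(n)\ndef get/; s/c=imaging.camera_params(name)/c=cp(name)/' h.py; sed -i 's/c=imaging.camera_params(name)/c=cp(name)/' fit.py; python3 m2.py
```

```text
top whorl 228 [ 0.4611 -0.3282  0.0391  0.1188] z [0.0246 0.0286]
top whetstone 299 [ 0.5914 -0.0903  0.799   0.1493] z [0.0193 0.0225]
top bronze_ring 268 [ 0.6177 -0.3548  0.0772  0.1574] z [0.0186 0.0223]
top brooch 215 [ 0.4442 -0.2065  1.0817  0.2568] z [0.013  0.0263]
side whorl 134 [ 0.462  -0.3279  0.0982  0.1061] z [0.0211 0.0268]
side whetstone 238 [ 0.5911 -0.0883  3.8666  0.1569] z [0.0155 0.0209]
side bronze_ring 194 [ 0.6184 -0.3545  0.0422  0.1461] z [0.0129 0.0201]
side brooch 139 [ 0.4452 -0.2083  1.0747  0.4583] z [0.0117 0.0243]
```

View pics/fit1.png

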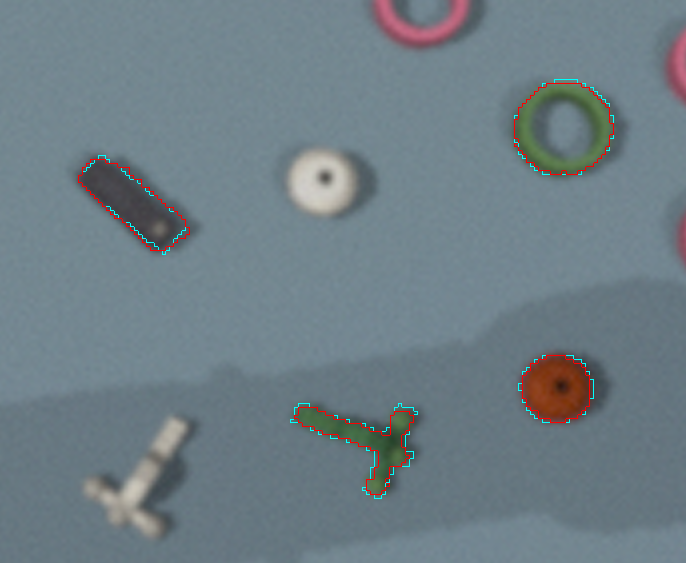

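The green ring (crop px 563,127), not the pink ones, is the bronze ring. The red-brown whorl (557,387), slate bar (133,204) and green T (370,450) are the other finds, and the white disc and white T are the copies. The fitted outlines match in both views. I'll start with the whorl.

Request:
apply_moves --pt "80 0.25 0.23 -0.1 0" --pt "80 0.5 0.46 -0.2 0" --pt "80 0.5 0.46 -0.2 0" --pt "80 0.5 0.46 -0.2 0" --pt "80 0.5 0.46 -0.2 0" --pt "80 0.5 0.46 -0.2 0" --pt "80 0.5 0.46 -0.2 0" --pt "80 0.5 0.46 -0.2 0" --pt "80 0.5 0.46 -0.2 0" --pt "80 0.5 0.46 -0.2 0" --pt "80 0.3 0.23 -0.2 0" --pt "80 0 0 0 0" --newtons 20

```text
clock: 1.65
position: [0.463, -0.3248, 0.0997]
ee_rot: [-3.112, -0.41, 0.001]
force: [-0.6, 0.5, -0.2]
width: 0.8
gripper_force: 0.0
```

Request:
apply_moves --pt "80 -0.025 -0.05 -0.3 0" --pt "80 0 0 -0.4 0" --pt "80 0 0 -0.4 0" --pt "80 0 0 -0.25 0" --pt "80 0 0 -0.12 0" --pt "80 0 0 0 0" --pt "35 0 0 0 0" --pt "20 0 0 0 0" --pt "20 0 0 0 0" --pt "20 0 0 0 0" --pt "20 0 0 0 0"

```text
clock: 3.02
position: [0.4603, -0.3315, 0.0127]
ee_rot: [3.116, 0.402, 0.0]
force: [-0.4, 0.2, 3.8]
width: 0.422
gripper_force: 20.0
```

Request:
apply_moves --pt "20 0 0 0.1 0" --pt "20 0 0 0.3 0" --pt "20 0 0 0.5 0" --pt "20 0 0 0.5 0" --pt "20 0 0 0.2 0" --pt "20 0 0 0 0" --pt "20 0 0 0 0"

```text
clock: 3.9
position: [0.4596, -0.3312, 0.1077]
ee_rot: [-3.115, -0.402, 0.002]
force: [0.0, 0.2, -1.2]
width: 0.417
gripper_force: 20.0
```

```bash
python3 - <<'E'
from h import *
p,d=get("side");I=p[100:200,290:420,::-1];cv2.imwrite("pics/g1.png",cv2.resize(I,(780,600),interpolation=cv2.INTER_CUBIC));s=observe();print(s["position"],s["width"],s["force"])
E
```

```text
[ 0.45955111 -0.33111317  0.10744648] 0.42078795384348794 [-0.39072398 -0.04794122  0.25517865]
```

View pics/g1.png

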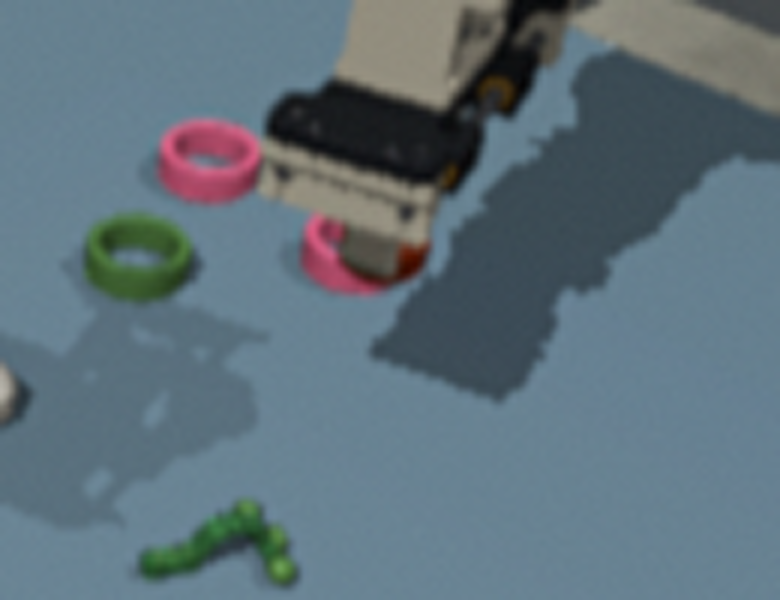

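Request:
apply_moves --pt "20 0.06 0.3 0 0" --pt "20 0.15 0.6 0 0" --pt "20 0.15 0.65 0 0" --pt "20 0.15 0.65 0 0" --pt "20 0.15 0.65 0 0" --pt "20 0.15 0.65 0 0" --pt "20 0.15 0.65 0 0" --pt "20 0.15 0.65 0 0" --pt "20 0.15 0.65 0 0" --pt "20 0.15 0.65 0 0" --pt "20 0.15 0.65 0 0" --pt "20 0.15 0.65 0 0"

```text
clock: 5.45
position: [0.5619, 0.1152, 0.1079]
ee_rot: [-3.115, -0.404, 0.002]
force: [-0.0, -0.1, -0.6]
width: 0.421
gripper_force: 20.0
```

Request:
apply_moves --pt "20 0.15 0.65 0 0" --pt "20 0.15 0.65 0 0" --pt "20 0.12 0.6 0 0" --pt "20 0.0 0.14 -0.2 0" --pt "20 0 0 -0.4 0" --pt "20 0 0 0 0" --pt "20 0 0 0 0"

```text
clock: 6.32
position: [0.5878, 0.2346, 0.0727]
ee_rot: [3.116, 0.401, -0.001]
force: [-0.3, -0.7, -0.7]
width: 0.421
gripper_force: 20.0
```

```bash
python3 - <<'E'
from h import *
q=[]
for i in range(4):
    p,d=get("top");s=observe();q.append(s["position"])
print(np.array(q).round(4),s["ee_rot"],s["joints"])
E
```

```text
[[0.5882 0.2347 0.0732]
 [0.5884 0.2348 0.0734]
 [0.5885 0.2348 0.0734]
 [0.5885 0.2348 0.0734]] [-3.11556557e+00 -4.01380587e-01 -1.97762856e-03] [-0.36972564  0.6066989  -0.14075499  1.70115322  0.10786774  0.84000502
 -1.87220511]
```

Request:
apply_moves --pt "20 0 0 -0.2 0" --pt "20 0 0 -0.2 0" --pt "20 0 0 -0.15 0" --pt "20 0 0 -0.1 0" --pt "20 0 0 0 0" --pt "20 0 0 0 0"

```text
clock: 7.28
position: [0.5882, 0.235, 0.0338]
ee_rot: [-3.116, -0.402, -0.001]
force: [0.3, 0.0, 0.4]
width: 0.418
gripper_force: 20.0
```

Request:
apply_moves --pt "20 0 0 -0.03 0" --pt "20 0 0 -0.02 0" --pt "20 0 0 0 0" --pt "20 0 0 0 0"

```text
clock: 7.78
position: [0.5882, 0.235, 0.0308]
ee_rot: [-3.116, -0.402, -0.001]
force: [-0.2, -1.1, 3.1]
width: 0.417
gripper_force: 20.0
```

Request:
apply_moves --pt "45 0 0 0 0" --pt "50 0 0 0 0" --pt "60 0 0 0 0" --pt "65 0 0 0 0" --pt "65 0 0 0.2 0" --pt "65 0 0 0.5 0" --pt "65 0 0 0.5 0" --pt "65 0 0 0.2 0" --pt "65 0 0 0 0"

```text
clock: 8.9
position: [0.5885, 0.2351, 0.1154]
ee_rot: [-3.115, -0.402, -0.003]
force: [0.9, 0.3, -1.3]
width: 0.649
gripper_force: 0.0
```

Request:
apply_moves --pt "60 0 -0.3 0 0.1" --pt "60 0 -0.6 0 0.15" --pt "60 0 -0.65 0 0.15" --pt "60 0 -0.65 0 0.15" --pt "60 0 -0.65 0 0.15" --pt "60 0 -0.65 0 0.15" --pt "60 0 -0.65 0 0.14" --pt "60 0 -0.65 0 0" --pt "60 0.04 -0.6 0 0" --pt "60 0 0 -0.2 0" --pt "60 0 0 -0.3 0" --pt "60 0 0 0 0"

```text
clock: 10.4
position: [0.5887, -0.0874, 0.0821]
ee_rot: [-2.919, -1.155, 0.006]
force: [0.5, 1.3, 0.8]
width: 0.598
gripper_force: 0.0
```

```bash
python3 - <<'E'
from h import *
from m2 import measure
p,d=get("side");np.savez("side2.npz",p=p,d=d);s=observe();print(s["position"],s["ee_rot"]);print("th",2*np.arctan2(s["ee_rot"][1],s["ee_rot"][0]))
cv2.imwrite("pics/g2.png",cv2.resize(p[150:330,110:300,::-1],(630,600),interpolation=cv2.INTER_CUBIC))
E
```

```text
[ 0.58947949 -0.08744024  0.08313821] [-2.91926887 -1.15581622  0.00343772]
th -5.529205494939741
```

View pics/g2.png

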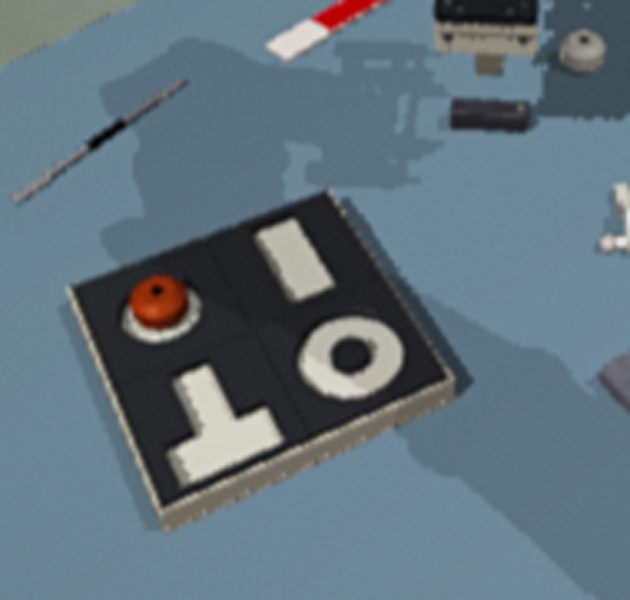

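Request:
apply_moves --pt "60 0.025 -0.02 -0.3 0" --pt "60 0 0 -0.35 0" --pt "60 0 0 -0.3 0" --pt "60 0 0 -0.15 0" --pt "60 0 0 -0.1 0" --pt "60 0 0 0 0" --pt "40 0 0 0 0" --pt "20 0 0 0 0" --pt "5 0 0 0 0" --pt "5 0 0 0 0" --pt "5 0 0 0 0" --pt "5 0 0 0 0"

```text
clock: 11.95
position: [0.5919, -0.0903, 0.0127]
ee_rot: [2.922, 1.153, 0.0]
force: [-0.3, 0.3, 3.1]
width: 0.214
gripper_force: 20.0
```

Request:
apply_moves --pt "5 0 0 0.1 0" --pt "5 0 0 0.3 0" --pt "5 0 0 0.5 0" --pt "5 0 0 0.4 -0.1" --pt "5 0 0.2 0 -0.27" --pt "5 -0.06 0.5 0 -0.27" --pt "5 -0.1 0.6 0 -0.27" --pt "5 -0.1 0.6 0 -0.27" --pt "5 -0.1 0.6 0 -0.27" --pt "5 -0.1 0.6 0 -0.27" --pt "5 0 0.5 0 -0.27" --pt "5 0 0.19 0 0"

```text
clock: 13.45
position: [0.5643, 0.1397, 0.0917]
ee_rot: [-3.118, 0.375, -0.001]
force: [-0.1, 0.1, -0.7]
width: 0.216
gripper_force: 20.0
```

Request:
apply_moves --pt "5 0 0 0 0" --pt "5 0 0 0 0" --pt "5 0 0 0 0"

```text
clock: 13.82
position: [0.5645, 0.1354, 0.0906]
ee_rot: [3.118, -0.383, -0.0]
force: [-0.2, 0.7, -0.5]
width: 0.214
gripper_force: 20.0
```

Request:
apply_moves --pt "5 0 0.035 -0.2 0" --pt "5 0 0 -0.3 0" --pt "5 0 0 -0.25 0" --pt "5 0 0 -0.15 0" --pt "5 0 0 -0.05 0" --pt "5 0 0 0 0" --pt "5 0 0 0 0"

```text
clock: 14.7
position: [0.5647, 0.1393, 0.0341]
ee_rot: [-3.118, 0.381, -0.001]
force: [0.7, 0.4, -0.5]
width: 0.211
gripper_force: 20.0
```

Request:
apply_moves --pt "5 0 0 -0.03 0" --pt "5 0 0 -0.02 0" --pt "5 0 0 0 0" --pt "5 0 0 0 0"

```text
clock: 15.2
position: [0.5644, 0.1392, 0.0307]
ee_rot: [-3.118, 0.381, -0.0]
force: [0.5, -0.5, 0.6]
width: 0.213
gripper_force: 20.0
```

Request:
apply_moves --pt "5 0 0 -0.015 0" --pt "5 0 0 0 0" --pt "5 0 0 0 0"

```text
clock: 15.58
position: [0.5644, 0.1392, 0.0306]
ee_rot: [-3.118, 0.381, -0.001]
force: [-4.5, -1.2, 12.6]
width: 0.213
gripper_force: 20.0
```

Contact made; I'll release and lift.

Request:
apply_moves --pt "25 0 0 0.01 0" --pt "35 0 0 0 0" --pt "45 0 0 0 0" --pt "45 0 0 0 0" --pt "45 0 0 0.2 0" --pt "45 0 0 0.5 0" --pt "45 0 0 0.5 0" --pt "45 0 0 0.2 0" --pt "45 0 0 0 0"

```text
clock: 16.7
position: [0.5648, 0.1393, 0.115]
ee_rot: [-3.118, 0.381, -0.002]
force: [0.6, -1.0, -0.4]
width: 0.452
gripper_force: 0.0
```

Request:
apply_moves --pt "45 -0.1 -0.3 0 0.2" --pt "45 -0.2 -0.6 0 0.28" --pt "45 -0.2 -0.6 0 0.28" --pt "45 -0.2 -0.6 0 0.28" --pt "45 -0.2 -0.6 0 0.28" --pt "45 -0.2 -0.6 0 0.28" --pt "45 -0.2 -0.6 0 0.28" --pt "45 -0.2 -0.6 0 0.28" --pt "45 -0.2 -0.6 0 0.28" --pt "45 -0.25 -0.6 0 0.21" --pt "45 -0.1 -0.17 0 0" --pt "45 0 0 0 0"

```text
clock: 18.2
position: [0.4406, -0.2131, 0.1135]
ee_rot: [-2.694, -1.613, 0.001]
force: [0.3, 1.0, 0.3]
width: 0.449
gripper_force: 0.0
```

Request:
apply_moves --pt "45 0 0 -0.2 0" --pt "45 0 0 -0.4 0" --pt "45 0 0 -0.2 0" --pt "45 0 0 0 0" --pt "45 0 0 0 0"

```text
clock: 18.82
position: [0.4418, -0.2127, 0.0666]
ee_rot: [2.692, 1.618, 0.001]
force: [0.5, 0.3, 0.3]
width: 0.45
gripper_force: 0.0
```

```bash
python3 - <<'E'
from h import *
p,d=get("side");s=observe();print(s["position"],"th",2*np.arctan2(s["ee_rot"][1],s["ee_rot"][0])%np.pi)
cv2.imwrite("pics/g3.png",cv2.resize(p[120:320,110:380,::-1],(800,592),interpolation=cv2.INTER_CUBIC))
E
```

```text
[ 0.44192323 -0.21296526  0.06680383] th 1.081988300286864
```

View pics/g3.png

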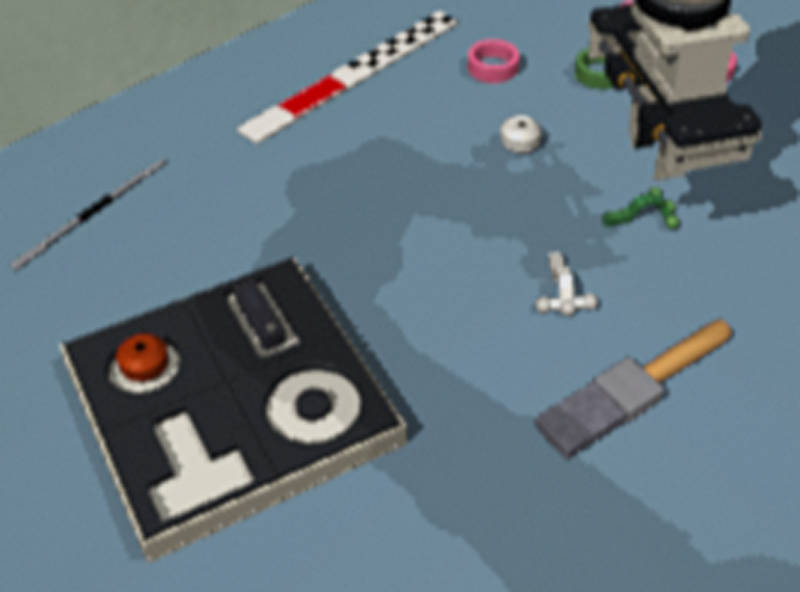

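Request:
apply_moves --pt "45 0 0 -0.3 0" --pt "45 0 0 -0.3 0" --pt "45 0 0 -0.2 0" --pt "45 0 0 -0.1 0" --pt "45 0 0 0 0" --pt "25 0 0 0 0" --pt "5 0 0 0 0" --pt "0 0 0 0 0" --pt "0 0 0 0 0" --pt "0 0 0 0 0" --newtons 15

```text
clock: 20.12
position: [0.4414, -0.2131, 0.0124]
ee_rot: [2.693, 1.617, 0.0]
force: [0.1, -0.8, 3.0]
width: 0.112
gripper_force: 15.0
```

Request:
apply_moves --pt "0 0 0 0.1 0" --pt "0 0 0 0.3 0" --pt "0 0 0 0.5 0" --pt "0 0 0.1 0.4 -0.1" --pt "0 0.05 0.4 0 -0.25" --pt "0 0.08 0.6 0 -0.25" --pt "0 0.08 0.6 0 -0.25" --pt "0 0.08 0.6 0 -0.25" --pt "0 0.08 0.6 0 -0.25" --pt "0 0.08 0.6 0 -0.25" --pt "0 0.08 0.6 0 -0.25" --pt "0 0.08 0.6 0 -0.25"

```text
clock: 21.62
position: [0.4778, 0.0702, 0.0905]
ee_rot: [-3.141, -0.043, 0.0]
force: [0.6, -0.4, -0.6]
width: 0.115
gripper_force: 15.0
```

Request:
apply_moves --pt "0 0.08 0.6 0 -0.25" --pt "0 0.05 0.6 0 -0.25" --pt "0 0 0.6 0 -0.05" --pt "0 0 0.6 0 0" --pt "0 0 0.6 0 0" --pt "0 0 0.5 0 0" --pt "0 0 0.3 0 0" --pt "0 0 0 0 0" --pt "0 0 0 0 0" --pt "0 0 0 0 0"

```text
clock: 22.88
position: [0.486, 0.2954, 0.0903]
ee_rot: [3.117, -0.384, 0.0]
force: [-0.6, 0.5, -1.3]
width: 0.119
gripper_force: 15.0
```

Request:
apply_moves --pt "0 0 -0.3 0 0" --pt "0 0 -0.275 -0.1 0" --pt "0 0 0 -0.3 0" --pt "0 0 0 0 0" --pt "0 0 0 0 0"

```text
clock: 23.5
position: [0.4859, 0.2619, 0.0665]
ee_rot: [3.118, -0.382, -0.0]
force: [0.8, 0.0, -0.7]
width: 0.119
gripper_force: 15.0
```

```bash
python3 - <<'E'
from h import *
p,d=get("side");s=observe();print(s["position"],"th",2*np.arctan2(s["ee_rot"][1],s["ee_rot"][0])%np.pi)
cv2.imwrite("pics/g4.png",cv2.resize(p[180:320,110:280,::-1],(720,592),interpolation=cv2.INTER_CUBIC))
E
```

```text
[0.4859743  0.26232105 0.06667363] th 2.898162823538441
```

View pics/g4.png

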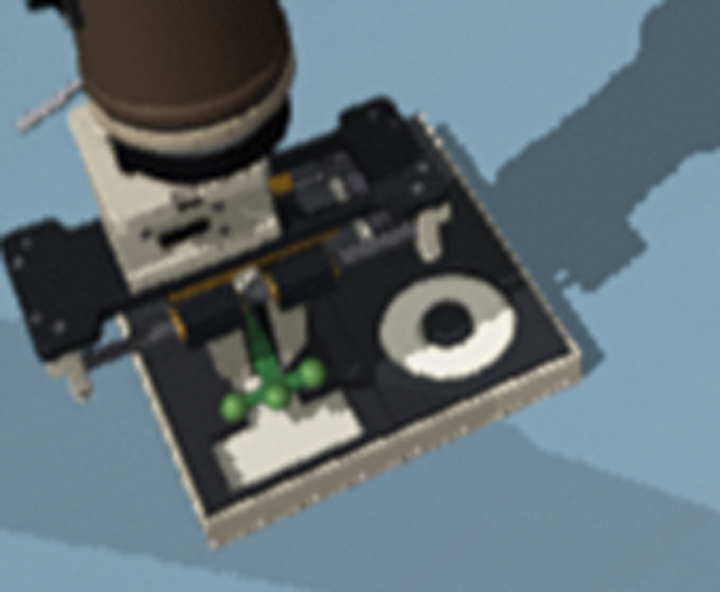

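Request:
apply_moves --pt "0 0 -0.02 -0.25 0" --pt "0 0 0 -0.2 0" --pt "0 0 0 -0.1 0" --pt "0 0 0 -0.03 0" --pt "0 0 0 0 0" --pt "0 0 0 0 0"

```text
clock: 24.3
position: [0.4859, 0.2614, 0.0317]
ee_rot: [-3.118, 0.381, -0.001]
force: [0.1, 0.9, 0.2]
width: 0.117
gripper_force: 15.0
```

Request:
apply_moves --pt "0 0 0 -0.02 0" --pt "0 0 0 0 0" --pt "0 0 0 0 0"

```text
clock: 24.68
position: [0.486, 0.2614, 0.0305]
ee_rot: [-3.118, 0.381, -0.001]
force: [0.3, -0.1, 1.7]
width: 0.118
gripper_force: 15.0
```

Request:
apply_moves --pt "0 0 0 -0.008 0" --pt "0 0 0 0 0" --pt "15 0 0 0 0" --pt "25 0 0 0 0" --pt "35 0 0 0 0" --pt "35 0 0 0 0" --pt "35 0 0 0.2 0" --pt "35 0 0 0.5 0" --pt "35 0 0 0.5 0" --pt "35 0 0 0.3 0" --pt "35 0 0 0 0"

```text
clock: 26.05
position: [0.4867, 0.2619, 0.1218]
ee_rot: [-3.116, 0.381, -0.004]
force: [-0.0, -0.8, -0.8]
width: 0.347
gripper_force: 0.0
```

Request:
apply_moves --pt "35 0.1 -0.3 0 0.2" --pt "35 0.13 -0.6 0 0.22" --pt "35 0.13 -0.6 0 0.22" --pt "35 0.13 -0.6 0 0.22" --pt "78 0.13 -0.6 0 0.22" --pt "78 0.13 -0.6 0 0.22" --pt "78 0.13 -0.6 0 0.22" --pt "78 0.13 -0.6 0 0.22" --pt "78 0.13 -0.6 0 0.22" --pt "78 0.13 -0.6 0 0.22" --pt "78 0.13 -0.6 0 0.22" --pt "78 0.13 -0.6 0 0.22"

```text
clock: 27.55
position: [0.5772, -0.1538, 0.119]
ee_rot: [-2.702, -1.602, 0.001]
force: [-0.8, -0.2, -0.1]
width: 0.78
gripper_force: 0.0
```

Request:
apply_moves --pt "78 0.13 -0.6 0 0.22" --pt "78 0.13 -0.6 0 0.22" --pt "78 0.13 -0.6 0 0.22" --pt "78 0.13 -0.6 0 0.22" --pt "78 0.13 -0.6 0 0.13" --pt "78 0.01 -0.38 0 0" --pt "78 0 0 -0.3 0" --pt "78 0 0 -0.4 0" --pt "78 0 0 0 0" --pt "78 0 0 0 0" --pt "78 0 0 0 0"

```text
clock: 28.92
position: [0.6178, -0.3551, 0.0789]
ee_rot: [2.219, 2.222, 0.001]
force: [0.1, 0.1, 0.7]
width: 0.782
gripper_force: 0.0
```

```bash
python3 - <<'E'
from h import *
p,d=get("side");s=observe();print(s["position"],"th",2*np.arctan2(s["ee_rot"][1],s["ee_rot"][0])%np.pi)
cv2.imwrite("pics/g5.png",cv2.resize(p[100:320,110:390,::-1],(760,600),interpolation=cv2.INTER_CUBIC))
E
```

```text
[ 0.61774515 -0.35532179  0.07880943] th 1.5719186477988416
```

View pics/g5.png

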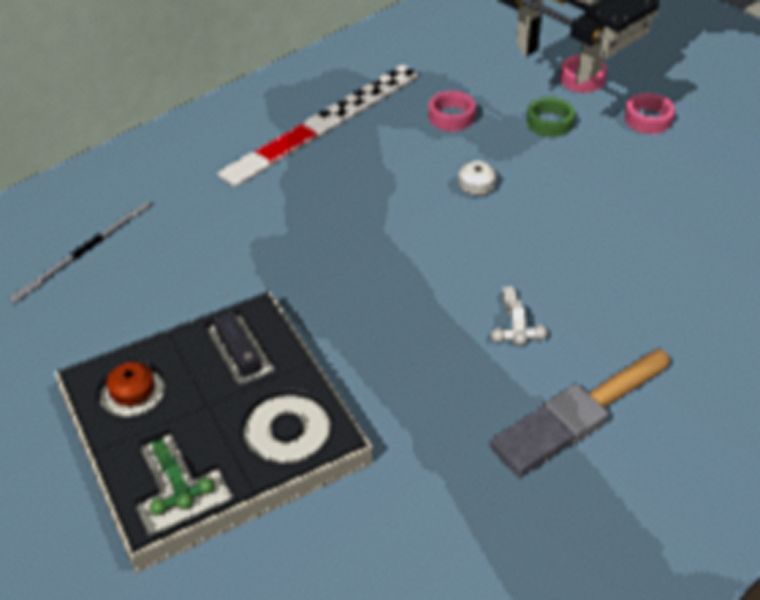

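Request:
apply_moves --pt "78 0 0 -0.3 0" --pt "78 0 0 -0.35 0" --pt "78 0 0 -0.25 0" --pt "78 0 0 -0.15 0" --pt "78 0 0 -0.07 0" --pt "78 0 0 0 0" --pt "60 0 0 0 0" --pt "40 0 0 0 0" --pt "40 0 0 0 0" --pt "40 0 0 0 0" --pt "40 0 0 0 0" --newtons 25

```text
clock: 30.35
position: [0.6174, -0.3557, 0.0111]
ee_rot: [2.22, 2.222, 0.0]
force: [-0.0, 0.3, 6.9]
width: 0.608
gripper_force: 25.0
```

Request:
apply_moves --pt "40 0 0 0.1 0" --pt "40 0 0 0.3 0" --pt "40 0 0 0.5 0" --pt "40 0 0.1 0.4 0" --pt "40 -0.1 0.4 0.1 0.1" --pt "40 -0.17 0.6 0 0.1" --pt "40 -0.17 0.6 0 0.1" --pt "40 -0.17 0.6 0 0.1" --pt "40 -0.17 0.6 0 0.1" --pt "40 -0.17 0.6 0 0.1" --pt "40 -0.17 0.6 0 0.1" --pt "40 -0.17 0.6 0 0.1"

```text
clock: 31.85
position: [0.5395, -0.072, 0.0956]
ee_rot: [1.731, 2.62, 0.001]
force: [0.2, -0.2, -1.1]
width: 0.605
gripper_force: 25.0
```

Request:
apply_moves --pt "40 -0.17 0.6 0 0.1" --pt "40 -0.17 0.6 0 0.1" --pt "40 -0.17 0.6 0 0.1" --pt "40 -0.17 0.6 0 0" --pt "40 -0.17 0.6 0 0" --pt "40 -0.17 0.6 0 0" --pt "40 -0.14 0.3 0 0" --pt "40 -0.04 0.03 0 0" --pt "40 0 0 0 0" --pt "40 0 0 0 0"

```text
clock: 33.1
position: [0.4682, 0.161, 0.0947]
ee_rot: [1.536, 2.74, -0.001]
force: [-0.5, -0.4, -1.2]
width: 0.604
gripper_force: 25.0
```

Request:
apply_moves --pt "40 0 0.015 -0.2 0" --pt "40 0 0 -0.3 0" --pt "40 0 0 -0.25 0" --pt "40 0 0 -0.17 0" --pt "40 0 0 -0.08 0" --pt "40 0 0 -0.03 0" --pt "40 0 0 0 0" --pt "40 0 0 0 0"

```text
clock: 34.1
position: [0.468, 0.1633, 0.0332]
ee_rot: [1.533, 2.741, 0.001]
force: [-0.1, -1.6, -1.3]
width: 0.604
gripper_force: 25.0
```

Request:
apply_moves --pt "40 0 0 -0.02 0" --pt "40 0 0 -0.01 0" --pt "40 0 0 0 0" --pt "40 0 0 0 0"

```text
clock: 34.6
position: [0.4677, 0.1632, 0.031]
ee_rot: [1.534, 2.742, 0.0]
force: [-0.0, -0.2, -1.9]
width: 0.602
gripper_force: 25.0
```

Request:
apply_moves --pt "40 0 0 -0.02 0" --pt "40 0 0 0 0" --pt "40 0 0 0 0"

```text
clock: 34.98
position: [0.4677, 0.1632, 0.0297]
ee_rot: [-1.533, -2.742, -0.0]
force: [-0.5, 0.1, -2.0]
width: 0.601
gripper_force: 25.0
```

Request:
apply_moves --pt "40 0 0 -0.015 0" --pt "40 0 0 0 0" --pt "40 0 0 0 0"

```text
clock: 35.35
position: [0.4678, 0.1632, 0.029]
ee_rot: [1.533, 2.742, 0.0]
force: [-1.3, -0.1, 3.7]
width: 0.603
gripper_force: 25.0
```

Contact. Release, rise, and swing clear toward the open side for a look.

Request:
apply_moves --pt "64 0 0 0 0" --pt "70 0 0 0 0" --pt "75 0 0 0 0" --pt "75 0 0 0 0" --pt "75 0 0 0.2 0" --pt "75 0 0 0.5 0" --pt "75 0 0 0.6 0" --pt "75 0 -0.4 0.6 0" --pt "75 0 -0.7 0.3 0" --pt "75 0 -0.8 0 0" --pt "75 0 -0.8 0 0" --pt "75 0 -0.8 0 0"

```text
clock: 36.85
position: [0.4677, -0.0482, 0.1619]
ee_rot: [1.532, 2.741, 0.001]
force: [1.3, -0.0, -0.6]
width: 0.749
gripper_force: 0.0
```

Request:
apply_moves --pt "75 0 -0.8 0 0" --pt "75 0 -0.8 0 0" --pt "75 0 -0.8 0 0" --pt "75 0 -0.4 0 0" --pt "75 0 0 0 0" --pt "75 0 0 0 0"

```text
clock: 37.6
position: [0.4679, -0.2137, 0.1613]
ee_rot: [1.532, 2.743, 0.001]
force: [-0.9, 0.4, 0.4]
width: 0.751
gripper_force: 0.0
```

```bash
cat > m3.py <<'E'
from fit import *
p,d=get("top");W=world("top",d);P0=np.load("top0.npz")["p"].astype(int)
cv2.imwrite("pics/end.png",cv2.resize(p[170:310,70:300,::-1],(800,487),interpolation=cv2.INTER_CUBIC))
q=p.astype(int);G,R,B=q[...,1],q[...,0],q[...,2]
T={"whorl":(.588,.235),"whetstone":(.5645,.1385),"bronze_ring":(.4675,.1625),"brooch":(.4915,.2595)}
for k,x0 in T.items():
    r=np.hypot(W[...,0]-x0[0],W[...,1]-x0[1])<.045
    if k=="whetstone": r&=W[...,2]>.031
    m=(r&{"whorl":R-B>25,"whetstone":q.max(2)<110,"bronze_ring":G-B>12,"brooch":G-B>12}[k]).astype(float)
    f=fit("top",m,M[k],x0,.018,(0,) if k in("whorl","bronze_ring") else (-.243,));z=W[m>0][:,2]
    print(k,np.round(f,4),"off mm",np.round((np.array(f[:2])-x0)*1e3,1),"z",np.percentile(z,[50,95]).round(4))
E
python3 m3.py
```

```text
whorl [0.5903 0.238  0.1554 0.0877] off mm [2.3 3. ] z [0.0417 0.046 ]
whetstone [ 0.5659  0.1408 -0.2234  0.3639] off mm [1.4 2.3] z [0.0376 0.0408]
bronze_ring [0.4661 0.1666 0.1358 0.3559] off mm [-1.4  4.1] z [0.0312 0.0397]
brooch [ 0.4931  0.2617 -0.2207  0.1923] off mm [1.6 2.2] z [0.0291 0.0434]
```

View pics/end.png

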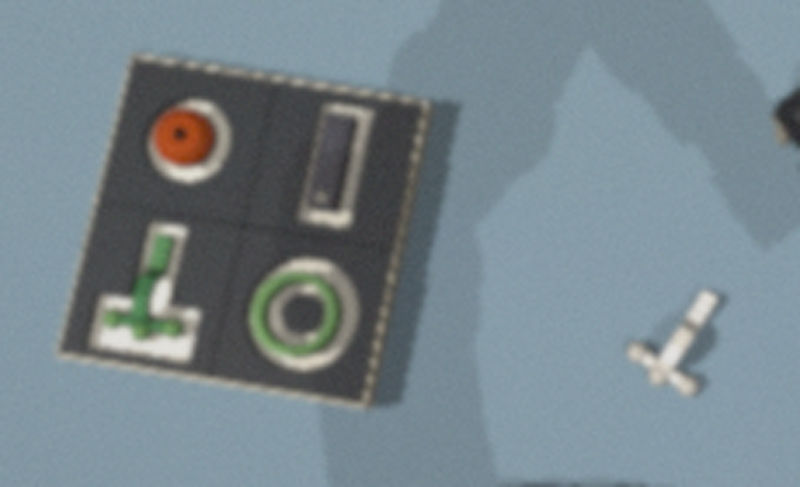

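All four sit inside their own cut-outs, within 5 mm of centre and with tops about 18 mm above their table height. Neither copy was touched.

```bash
python3 -c "
from cell import arm
print(arm.sign_off())"
```

```text
the job is handed in; nothing more can be done
None
```

I packed all four finds into their own cut-outs and handed the job in at about 38 s; the last top image showed each within 5 mm of centre and at the right height, and the arm never touched the white copies.

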